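# Swing a plywood plate about its pin to the stop and wedge it

### The arm

A 6-joint arm with a two-finger parallel gripper is mounted at the origin on a cart in front of the work surface, level with it; the furniture and walls round the work are solid. World frame = base frame: x ahead of the robot, y to its left, z up, the work surface at z = 0. Lengths are in m, angles in rad, forces in N, time in s.
With the tool pointing down it reaches from about 0.25 to 0.775 m from the base axis. Payload 4 kg.
Tool frame: the origin (TCP) lies midway between the tips of the shut fingers; the grasp point (between the pads) lies 19 mm behind it; z points along the fingers, y is the direction in which the jaws open and shut (so a half turn about z gives the same grasp; the last joint's range is limited). The gripper opens to 94 mm and grips with 3 to 60 N. Pads are 16 mm wide; open, the fingers measure 119 mm over their backs; the gripper's body (75 mm by 177 mm) begins 78 mm behind the grasp point.
Start: joints at [-1.334, 0.087, 1.371, -0, 1.684, -0.103], TCP at [0.183, -0.519, 0.206] pointing down, gripper open.
Joint ranges: [-3.1, 3.1], [-0.76, 2.03], [0.27, 2.55], [-1.08, 4.22], [0.17, 2.65], [-2.57, 2.57]. Speed limits (rad/s): [2.79, 2.79, 3.14, 3.14, 3.14, 3.14].

### API

Orientations are given as [roll, pitch, yaw] about the fixed x, y, z axes, in that order (R = Rz(yaw) Ry(pitch) Rx(roll)).
In Python, from plant import arm gives the robot as it stands.
- The arm moves only by the tool servo_tool, never from a script. Its argument "deltas" is text: rows parted by semicolons, each of 4 numbers parted by spaces: the shift along the tool's x, y, z in cm, then the turn about the tool's z in rad. A call has 1 to 20 rows; each row is the pose to reach, as a shift and turn from the pose commanded when the call began, along the tool's axes at that moment; what a row does not reach only later rows make up. A row lasts 1/12 s, in which the tool goes at most 41.7 mm and 7.16 degrees, less where a joint would pass 70% of its speed; a pose out of reach is approached as far as the arm can. A call with a gripper value outside its range is refused whole. "fingers" is the gripper's target within -1 to 1 (shut at 1, half-way at 0, fully open at -1), set as the call begins (left out, the last holds). The fingers move at their own pace and stop on an object; the grip force is fixed at half the most. Time passes only in rows, so rows that repeat a pose let the fingers close. It gives the time, the measured TCP pose, the force and the opening at its end, in the units of the state.
- arm.observe(): the state, without advancing time (a new reading comes with each control period).
- arm.snapshot(name): name is "side" or "top" or "wrist"; returns (picture, depth): 400x640x3 uint8, red, green, blue; 400x640 float32, m along the optical axis (not along the pixel's ray), 0 where there is no reading.
- arm.camera_params(name): a dict with "fx", "fy", "cx", "cy" (pixels), "world_from_camera" (4x4, takes a point from camera to world coordinates); the wrist camera has in their place "mount" (4x4, takes a point from camera to tool coordinates, whose origin is the TCP and whose axes are the flange's). Camera axes: x right, y up, looking along -z (the intrinsics and any distortion apply to the point x, -y, -z); pixel columns grow to the right and rows downward; lengths in m; the calibration is good to about 2 mm. A picture is of the moment at which its call begins: read the wrist's pose just before it. camera_params takes no time and is no camera call.
- arm.sign_off(): hands the job in, once; it reports no verdict.
Trained networks look in the newest picture that a camera, given by its name, has taken for a name from the list of things; names that differ only in an ending like _2 or _b are one class to them, and where a whole thing is asked for, a point or a joint stands for the part that bears it (a point fixed in the world has none). Each returns a list of dicts, best first, with "score" (0 to 1); they miss things now and then, are a little off and sometimes report something else, mostly with a low value. They report only what shows in the picture. A call takes as long as a camera call.
- arm.look_for(camera, target): "position" ([column, row] as shares, 0 to 1, of the picture: columns of its width, rows of its height, amid what is visible of it).
- arm.place_of(camera, target): "position" ([column, row] as shares, 0 to 1, of the picture: columns of its width, rows of its height: a listed point, or the origin of a listed thing).
The state is a dict: "time_s": time; "qpos": joint angles; "qd": joint speeds; "joint_efforts": joint torques, N m; "ee_pos": TCP position; "tcp_rot": TCP orientation; "ft_force": force on the tool from outside, world axes, zero at the start; "wrist_torque": the same for the moment, N m; "gripper_width": finger opening in m.
Only numpy, scipy, OpenCV 4.12 (cv2) and the standard library are available. Lean on these libraries where they do the work, as an engineer would, in place of code of your own. Each camera call takes 0.05 s, during which the arm holds its last target. There are 200 camera calls.

### The job

Set the plywood plate in the drilling jig: push it near its free corner so that it swings about its pin to the stop screw, and press it home there with a gentle push of about 10 N for a moment. Then push the wedge in by its knob with about the same push until the plate is held tight between wedge and stop, and let go. Never load the stop with more than 15 N, and do not disturb the other things on the jig and the bench.

Things in the scene. Friction and masses are not known exactly. Their poses are not given: they have to be found in the camera images.
- jig: Drilling jig fixed to the bench: brown wooden board 240 (x) x 360 (y) x 15 mm. Origin on the bench, z up; the board spans x -130 to +110, y -180 to +180 mm. Pivot pin at x +20, y +150 mm. Two aluminium guide rails for the wedge, 16 mm high, span y -30 to -96 and x -49 to +15 mm; a steel strap over them (y -36 to -54) tops out 34 mm over the bench.
- pivot (a point): Middle of the jig's fixed upright 10 mm steel pin at the board's top (15 mm over the bench). A 24 mm washer and a nut above the plate keep it down; top 47 mm over the bench.
- plate: Loose waxed plywood plate 180 x 80 x 18 mm, 0.15 to 0.28 kg, flat on the board, its hole (0.5 mm play all round) on the pin. Origin: hole centre at the underside. It spans x -20 to +160 (free end), y -30 to +50 mm. It starts swung 0.35 to 0.75 rad clockwise (from above) of its seated heading: seated, its x axis points along -y of the jig within 0.065 rad, as the stop is set.
- push_spot (a point): Middle height of the plate's y = -30 mm edge near the free corner, at plate x = 115 mm: push here along the plate's +y to swing it anticlockwise from above. Sliding takes about 1 N (friction about 0.3).
- stop: Dark steel stop block fixed on the board (foot 30 x 50, block 20 x 34 x 30 mm). Origin under the block, axes as the jig's. Its rigid steel screw, 13 mm head, points to -x, 8 mm above the board, and meets the plate's y = +50 edge at plate x = 120 mm. The head's face is 30 mm from the origin give or take 7 mm: this is not measured and must be felt (force climbs over 10 N a mm).
- wedge: Wooden wedge bar, 15 mm high, sliding along the jig's y in the guide; axes as the jig's. Origin on the board, 12.5 mm to +x of the knob's middle. Nose at y +120 mm. The sloped face looks to +x: x = -16 mm at the nose, +8 mm at y = +54. It starts pulled back (origin at jig y -144 to -140 mm), travels to jig y -64 mm at most, and 4 N of friction holds it where it is left.
- wedge_knob (a point): Top middle of the wedge's black upright knob, 61 mm over the bench: head 22 mm wide and 14 mm high, neck 14 mm wide below. Push its -y side toward +y of the jig. With the plate seated the nose passes behind the plate's y = -30 edge at the free end and gets tight after 15 to 78 mm, as the stop is set. A push of about 10 N makes it tight.
- steel_block: Bystander: grey steel block 35 x 60 x 22 mm on the jig's board; origin under its middle.
- pin_tin: Bystander: round metal tin 64 mm wide, 38 mm high on the jig's board; origin under its middle.
- pliers: Bystander: red-handled pliers lying on the bench, 182 mm long.
- marker: Bystander: white and green pen lying on the bench, 135 mm long.
- slat_bundle: Bystander: bundle of thin wooden slats, 122 mm long, on the bench.

How it is judged:
On the way, in this order (a step that is already met when the one before it is completed fails the run):
1. the fingers press the plate home on the stop screw (over 3 N) while the wedge is still back (contact force between plate and stop above 3 N and contact force between the fingers and plate above 3 N and y of wedge in the frame of jig below -0.13 m), for 0.3 s.
2. the wedge is pushed in until it bears on the plate's edge while the plate bears on the stop (contact force between plate and wedge above 3 N and contact force between plate and stop above 3 N and y of wedge in the frame of jig above -0.13 m), for 0.1 s.
At the end, for the whole second after the job is handed in: The plate lies flat on the board on its pin (hole and pin within 4 mm), its length along the jig's y within 0.08 rad, at rest, held between stop screw and wedge, each bearing on it with over 2.5 N; the wedge is at least 14 mm in from its start (origin beyond jig y -130 mm) and at rest (contact force between plate and stop above 2.5 N and contact force between plate and wedge above 2.5 N and angle between the x axis of plate and the y axis of jig, either way round below 0.08 rad and horizontal distance between plate and pivot below 0.004 m and z of plate in the frame of jig below 0.018 m and angle between plate's own z axis and vertical below 0.03 rad and y of wedge in the frame of jig above -0.13 m and linear speed of each of plate, wedge below 0.005 m/s); the robot touches nothing.
It fails at once if the stop is loaded with more than 15 N (contact force between plate and stop above 15 N).
It fails at once if another thing on the jig or the bench is shifted by more than 20 mm (distance of any of steel_block, pin_tin, pliers, marker, slat_bundle from where it was at the start of the episode above 0.02 m).
It also fails if it takes over 72 s, if anything falls off the work surface, if the arm or the gripper's body presses on something with over 40 N, if the wrist force passes 120 N, or if a joint passes its speed limit or range.

## Working session

There is one attempt and no reset: what is moved stays moved. The work goes in short steps, Python scripts to look and compute and a tool call to move; the robot and the scene stay as the last step left them, time stands still between calls to the robot, and variables do not carry over. Pictures are saved under pics/ and viewed, about 8 in all and at most 12, crops included, and the job is handed in when it is done.

Besides the shell and the picture viewer there is one more tool, called after ">>>" in YAML: its name, and indented under it one key for each argument. servo_tool: Moves the arm, as the interface text tells. Its arguments: {"type":"object","properties":{"deltas":{"type":"string"},"fingers":{"type":"number"}},"required":["deltas"]}

```bash
ls; mkdir -p pics; cat > h.py <<'E'
import numpy as np, cv2
from plant import arm
def world(cam,u,v,z=None,depth=None):
    p=arm.camera_params(cam); M=np.array(p["world_from_camera"])
    r=np.array([(u-p["cx"])/p["fx"],-(v-p["cy"])/p["fy"],-1.])
    if depth is not None: return (M@np.r_[r*depth,1])[:3]
    d=M[:3,:3]@r; o=M[:3,3]
    return o+d*(z-o[2])/d[2]
def save(img,name): cv2.imwrite(f"pics/{name}.png",img[:,:,::-1])
E
python3 - <<'E'
from h import *
s=arm.observe(); print(s["time_s"],s["ee_pos"],s["tcp_rot"],s["gripper_width"],s["ft_force"])
zs=dict(jig=0,pivot=.015,plate=.015,push_spot=.024,stop=.015,wedge=.015,wedge_knob=.061,steel_block=.015,pin_tin=.015)
for c in("top","side"):
    img,d=arm.snapshot(c); save(img,c)
    p=arm.camera_params(c); print(c,{k:p[k] for k in p if k!="world_from_camera"},np.array(p["world_from_camera"])[:3,3])
    for n,z in zs.items():
        for r in arm.place_of(c,n)[:1]:
            u,v=r["position"][0]*640,r["position"][1]*400
            print(n,round(r["score"],2),round(u),round(v),world(c,u,v,z).round(4))
E
```

```text
pics
0.0 [ 0.18317344 -0.51802289  0.20431202] [-3.13942349e+00 -2.31344520e-04  3.39813104e-01] 0.09402831609998243 [ 0.14012087 -0.63101293  0.5632152 ]
top {'fx': 504.5067108396736, 'fy': 504.5067108396736, 'cx': 317.53171133661505, 'cy': 194.93392339789844} [0.38448759 0.07729725 1.44344875]
jig 0.91 370 214 [ 0.5314 -0.1047  0.    ]
pivot 0.87 324 201 [0.5682 0.0307 0.015 ]
plate 0.75 324 199 [0.575  0.0286 0.015 ]
push_spot 0.87 354 235 [ 0.4707 -0.0532  0.024 ]
stop 0.76 368 178 [ 0.6346 -0.0979  0.015 ]
wedge 0.81 424 218 [ 0.519  -0.2547  0.015 ]
wedge_knob 0.86 430 223 [ 0.4994 -0.2604  0.061 ]
steel_block 0.61 424 192 [ 0.5934 -0.2587  0.015 ]
pin_tin 0.82 404 190 [ 0.5998 -0.2022  0.015 ]
side {'fx': 480.6675871978477, 'fy': 480.6675871978477, 'cx': 317.7352577785913, 'cy': 193.1480541523838} [0.26593087 1.13840256 0.59261489]
jig 0.68 349 195 [ 0.5254 -0.1123  0.    ]
pivot 0.77 321 204 [0.58   0.0042 0.015 ]
plate 0.69 324 209 [0.565  0.0282 0.015 ]
push_spot 0.73 365 198 [ 0.4694 -0.0555  0.024 ]
stop 0.51 313 185 [ 0.6393 -0.1164  0.015 ]
wedge 0.61 365 171 [ 0.5097 -0.2714  0.015 ]
wedge_knob 0.55 368 159 [ 0.5028 -0.2594  0.061 ]
steel_block 0.63 340 169 [ 0.5917 -0.2655  0.015 ]
pin_tin 0.83 335 180 [ 0.5822 -0.1687  0.015 ]
```

```bash
python3 - <<'E'
import cv2
i=cv2.imread("pics/top.png")[110:310,270:480]
cv2.imwrite("pics/topc.png",cv2.resize(i,(630,600),interpolation=cv2.INTER_CUBIC))
E
```

```text
(no output)
```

View pics/topc.png

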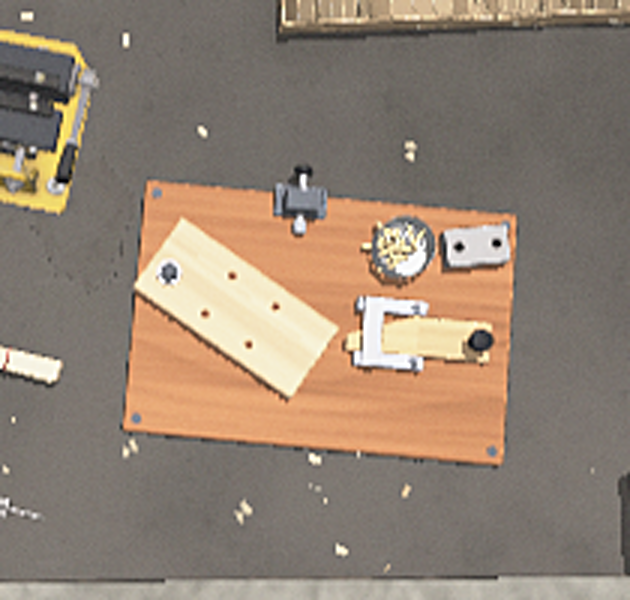

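The top view shows the jig board with its crop corners at (148,180), (516,213), (500,465) and (123,430). The nut is at (169,271), the plate's free end at (338,330) to (290,398), the stop head at (299,228) and the knob at (481,341). The pushing side of the plate and of the knob is clear.

```bash
python3 - <<'E'
from h import *
C=lambda u,v,z:world("top",270+u/3,110+v/3,z)
loc=np.array([[110,180],[110,-180],[-130,-180],[-130,180],[20,150]])/1e3
W=np.array([C(148,180,.015),C(516,213,.015),C(500,465,.015),C(123,430,.015),C(169,271,.047)])[:,:2]
a=loc-loc.mean(0);b=W-W.mean(0)
th=np.arctan2((a[:,0]*b[:,1]-a[:,1]*b[:,0]).sum(),(a*b).sum())
R=np.array([[np.cos(th),-np.sin(th)],[np.sin(th),np.cos(th)]]);t=W.mean(0)-R@loc.mean(0)
print("yaw",th,"jig",t,"res mm",((loc@R.T+t-W)*1e3).round(1).tolist())
J=lambda p:(R.T@(p[:2]-t)*1e3).round(1)
for n,p in dict(pivot=C(169,271,.047),knob=C(481,341,.061),knobnet=world("top",430,223,.061),stopnet=world("top",368,178,.015),screw=C(299,228,.026),
 e0=C(135,287,.033),e1=C(290,398,.033),f1=C(338,330,.033),f0=C(183,219,.033),nose=C(347,342,.03),tin=C(404,250,.053),blk=C(476,247,.037),push=world("top",354,235,.024)).items(): print(n,p.round(4),"jig",J(p))
E
```

```text
yaw -0.09878616545696457 jig [ 0.53255811 -0.12317765] res mm [[0.7, 3.0], [-1.3, -1.5], [-0.2, -3.0], [0.2, 1.4], [0.6, 0.1]]
pivot [0.5667 0.024  0.047 ] jig [ 19.4 149.8]
knob [ 0.4986 -0.2618  0.061 ] jig [ -20.1 -141.3]
knobnet [ 0.5005 -0.261   0.061 ] jig [ -18.3 -140.3]
stopnet [ 0.6352 -0.0979  0.015 ] jig [99.6 35.3]
screw [ 0.6101 -0.1008  0.026 ] jig [74.9 29.9]
e0 [0.5535 0.0556 0.033 ] jig [  3.2 179.9]
e1 [ 0.4488 -0.088   0.033 ] jig [-86.8  26.7]
f1 [ 0.512  -0.1344  0.033 ] jig [-19.3 -13.2]
f0 [0.618  0.0098 0.033 ] jig [ 71.9 140.7]
nose [ 0.501  -0.1431  0.03  ] jig [-29.5 -22.9]
tin [ 0.5846 -0.195   0.053 ] jig [ 58.9 -66.3]
blk [ 0.5895 -0.2664  0.037 ] jig [  70.8 -136.9]
push [ 0.4709 -0.0538  0.024 ] jig [-68.2  62.9]
```

>>> servo_tool:
  deltas: "3 -2.5 0 0.05;6 -5 0 0.1;10 -9 0 0.15;13 -12 0 0.2;16 -14.5 0 0.25;19 -17 0 0.3;22 -20 0 0.35;25 -22.5 0 0.4;28 -25 0 0.44;31 -28 0 0.44;34 -30.5 0 0.44;37 -33 0 0.44;39.5 -35.5 0 0.44;41.2 -36.8 0 0.44;41.2 -36.8 0 0.44;41.2 -36.8 0 0.44"
  fingers: 1

```text
time_s: 2.33
ee_pos: [0.4492, -0.0336, 0.2053]
tcp_rot: [3.141, 0.001, -0.098]
ft_force: [-0.3, -0.2, 0.3]
gripper_width: 0.0001
```

```bash
python3 - <<'E'
from h import *
img,d=arm.snapshot("wrist"); save(img,"w1")
s=arm.observe(); print(s["ee_pos"],s["ft_force"])
for n in("push_spot","pivot","stop"):
    print(n,[(round(r["score"],2),(np.array(r["position"])*[640,400]).round()) for r in arm.place_of("wrist",n)[:1]])
p=arm.camera_params("wrist");print(p)
E
```

```text
[ 0.44883567 -0.03449295  0.20537424] [-0.56757305  0.53174053 -0.99879801]
push_spot [(0.96, array([330., 153.]))]
pivot [(0.7, array([393.,  91.]))]
stop [(0.52, array([242.,  65.]))]
{'fx': 348.59328601773285, 'fy': 348.59328601773285, 'cx': 314.9514025652742, 'cy': 200.43510692532215, 'mount': array([[-6.09449466e-04,  9.60430319e-01,  2.78519715e-01,
         8.07849809e-02],
       [ 9.99999668e-01,  7.35863341e-04, -3.49333258e-04,
         7.84699971e-04],
       [-5.40462700e-04,  2.78519409e-01, -9.60430449e-01,
        -1.79369468e-01],
       [ 0.00000000e+00,  0.00000000e+00,  0.00000000e+00,
         1.00000000e+00]])}
```

View pics/w1.png

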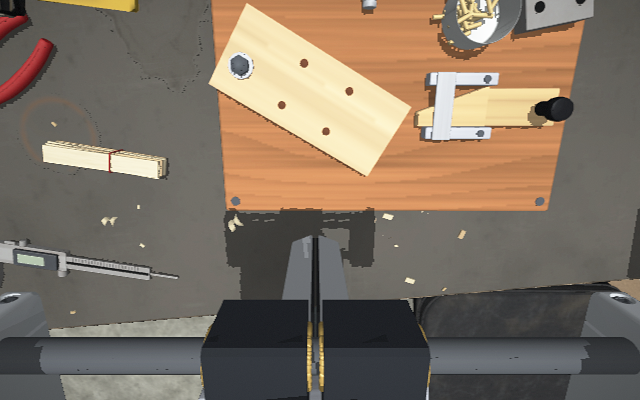

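>>> servo_tool:
  deltas: "0 0 3;0 0 6;0 0 9;0 0 12;0 0 15;0 0 17;0 0 18;0 0 18.4;0 0 18.4;0 0 18.4"

```text
invalid input
```

>>> servo_tool:
  deltas: "0 0 3 0;0 0 6 0;0 0 9 0;0 0 12 0;0 0 15 0;0 0 17 0;0 0 18 0;0 0 18.4 0;0 0 18.4 0;0 0 18.4 0"

```text
time_s: 3.37
ee_pos: [0.4502, -0.035, 0.0229]
tcp_rot: [3.141, -0.003, -0.101]
ft_force: [-0.7, 0.2, 0.7]
gripper_width: 0.0004
```

>>> servo_tool:
  deltas: "0.4 0.25 0 0;0.8 0.5 0 0;1.3 0.8 0 0;1.8 1.15 0 0;2.3 1.5 0 0;2.8 1.8 0 0;3.3 2.1 0 0;3.8 2.4 0 0;4.3 2.7 0 0;4.7 3 0 0;5.1 3.25 0 0;5.4 3.4 0 0;5.5 3.5 0 0;5.5 3.5 0 0;5.5 3.5 0 0"

```text
time_s: 4.62
ee_pos: [0.5006, -0.0747, 0.0216]
tcp_rot: [3.141, -0.001, -0.1]
ft_force: [0.4, -0.5, 0.2]
gripper_width: 0.0001
```

```bash
python3 - <<'E'
from h import *
img,d=arm.snapshot("wrist"); save(img,"w2"); s=arm.observe(); print(s["ee_pos"],s["ft_force"])
img,d=arm.snapshot("top"); i=img[110:310,270:480,::-1]
a=cv2.resize(i,(630,600),interpolation=cv2.INTER_CUBIC);cv2.imwrite("pics/t2.png",a)
E
```

```text
[ 0.50047481 -0.07470302  0.02158936] [ 0.36593481 -0.7157402  -0.43710408]
```

View pics/w2.png

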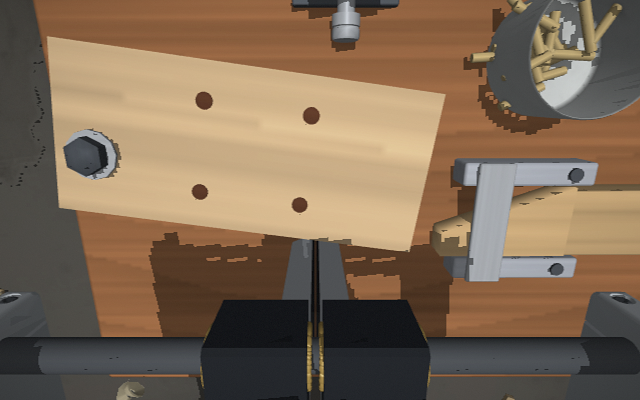

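The wrist view shows the plate swung nearly home. The screw head's front face is at (347,41), the plate's far edge runs from (48,37) to (445,95), and the finger is on the near edge at about (315,240).

```bash
cat >> h.py <<'E'
def tool(u,v,z,zt):
    p=arm.camera_params("wrist"); M=np.array(p["mount"])
    r=M[:3,:3]@np.array([(u-p["cx"])/p["fx"],-(v-p["cy"])/p["fy"],-1.])
    o=M[:3,3]; return (o+r*((zt-z)-o[2])/r[2])[:2]*1e3
E
python3 - <<'E'
from h import *
zt=.0216
f=lambda u,v,z:tool(u,v,z,zt)
for n,q in dict(screwface=(347,41,.023),f0=(48,37,.033),f1=(445,95,.033),e0=(60,208,.033),e1=(410,251,.033),nut=(88,153,.045),screwfacetop=(346,39,.0295),nose=(432,235,.03)).items(): print(n,f(*q).round(1))
E
```

```text
screwface [107.1  15.9]
f0 [ 107.3 -117. ]
f1 [82.7 60.9]
e0 [  28.2 -127.8]
e1 [ 4.5 50.6]
nut [  57.8 -100.8]
screwfacetop [106.9  14.9]
nose [12.2 62.4]
```

>>> servo_tool:
  deltas: "0.2 0.2 0 0;0.4 0.4 0 0;0.6 0.6 0 0;0.8 0.8 0 0;1 1 0 0;1.1 1.1 0 0;1.2 1.2 0 0;1.2 1.2 0 0;1.2 1.2 0 0"

```text
time_s: 5.47
ee_pos: [0.5113, -0.088, 0.0215]
tcp_rot: [3.141, -0.0, -0.1]
ft_force: [-0.3, 0.4, 0.6]
gripper_width: 0.0006
```

```bash
python3 - <<'E'
from h import *
img,d=arm.snapshot("wrist"); save(img[0:300,0:500],"w3"); s=arm.observe(); print(s["ee_pos"],s["ft_force"])
for _ in range(5):
    arm.snapshot("wrist"); print(arm.observe()["ft_force"].round(2))
E
```

```text
[ 0.51128666 -0.08797631  0.02155393] [ 1.26345305 -0.1731396  -0.36823836]
[ 0.45 -0.72  0.97]
[-0.38 -0.16  0.25]
[-0.94 -0.03 -0.54]
[-1.01  0.64 -0.92]
[ 0.3  -0.04  0.16]
```

View pics/w3.png

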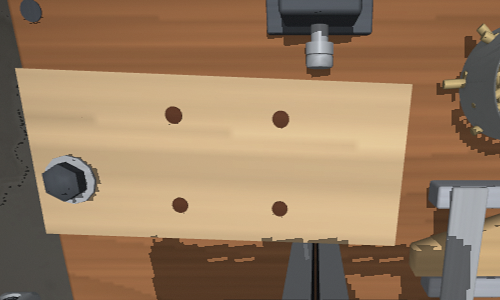

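The screw face is at (319,70) and the plate edge is at about (319,81), so a few mm of gap are left. The force noise is about 0.7 N.

```bash
python3 - <<'E'
from h import *
for q in [(319,70,.023),(319,81,.033),(319,81,.015),(17,68,.033),(412,85,.033)]: print(tool(*q,.0215).round(1))
E
```

```text
[94.3  2.8]
[88.8  2.7]
[89.7  2.9]
[  94.5 -133.6]
[87.1 45.3]
```

>>> servo_tool:
  deltas: "0.1 0 0 0;0.2 0 0 0;0.3 0 0 0;0.33 0 0 0;0.36 0 0 0;0.36 0 0 0"

```text
time_s: 6.27
ee_pos: [0.5146, -0.0882, 0.0214]
tcp_rot: [3.141, 0.0, -0.1]
ft_force: [-0.9, 0.3, 0.7]
gripper_width: 0.0008
```

>>> servo_tool:
  deltas: "0.02 0 0 0;0.04 0 0 0;0.04 0 0 0"

```text
time_s: 6.52
ee_pos: [0.515, -0.0882, 0.0214]
tcp_rot: [3.142, 0.0, -0.1]
ft_force: [-0.4, 0.0, -0.1]
gripper_width: 0.0004
```

>>> servo_tool:
  deltas: "0.02 0 0 0;0.04 0 0 0;0.04 0 0 0"

```text
time_s: 6.77
ee_pos: [0.5155, -0.0882, 0.0214]
tcp_rot: [-3.142, -0.0, -0.1]
ft_force: [-0.9, -0.6, -0.3]
gripper_width: 0.0004
```

>>> servo_tool:
  deltas: "0.02 0 0 0;0.04 0 0 0;0.04 0 0 0"

```text
time_s: 7.02
ee_pos: [0.5159, -0.0882, 0.0215]
tcp_rot: [-3.142, -0.0, -0.1]
ft_force: [-1.0, -0.3, 1.0]
gripper_width: 0.0002
```

>>> servo_tool:
  deltas: "0.02 0 0 0;0.04 0 0 0;0.04 0 0 0"

```text
time_s: 7.27
ee_pos: [0.5163, -0.0883, 0.0215]
tcp_rot: [3.142, -0.0, -0.1]
ft_force: [-1.4, -1.2, -0.4]
gripper_width: 0.0007
```

>>> servo_tool:
  deltas: "0.02 0 0 0;0.04 0 0 0;0.04 0 0 0"

```text
time_s: 7.52
ee_pos: [0.5166, -0.0884, 0.0215]
tcp_rot: [3.141, -0.0, -0.1]
ft_force: [-1.0, -0.3, -0.2]
gripper_width: 0.0003
```

>>> servo_tool:
  deltas: "0.015 0 0 0;0.03 0 0 0;0.03 0 0 0"

```text
time_s: 7.77
ee_pos: [0.5169, -0.0884, 0.0215]
tcp_rot: [3.141, 0.0, -0.1]
ft_force: [-1.8, -0.9, 0.3]
gripper_width: 0.0008
```

>>> servo_tool:
  deltas: "0.015 0 0 0;0.03 0 0 0;0.03 0 0 0"

```text
time_s: 8.02
ee_pos: [0.5173, -0.0884, 0.0215]
tcp_rot: [3.141, -0.0, -0.1]
ft_force: [-1.8, -0.5, -0.7]
gripper_width: 0.0003
```

>>> servo_tool:
  deltas: "0.015 0 0 0;0.03 0 0 0;0.03 0 0 0"

```text
time_s: 8.27
ee_pos: [0.5175, -0.0885, 0.0215]
tcp_rot: [3.141, 0.0, -0.1]
ft_force: [-1.2, -0.4, 0.2]
gripper_width: 0.0007
```

>>> servo_tool:
  deltas: "0.02 0 0 0;0.04 0 0 0;0.04 0 0 0"

```text
time_s: 8.52
ee_pos: [0.5176, -0.0884, 0.0215]
tcp_rot: [3.142, 0.001, -0.1]
ft_force: [-3.0, -0.1, 1.5]
gripper_width: 0.0004
```

>>> servo_tool:
  deltas: "0.015 0 0 0;0.03 0 0 0;0.03 0 0 0"

```text
time_s: 8.77
ee_pos: [0.5177, -0.0884, 0.0214]
tcp_rot: [-3.142, 0.001, -0.1]
ft_force: [-4.1, -0.7, 2.4]
gripper_width: 0.0005
```

>>> servo_tool:
  deltas: "0.015 0 0 0;0.03 0 0 0;0.03 0 0 0"

```text
time_s: 9.02
ee_pos: [0.5177, -0.0883, 0.0213]
tcp_rot: [-3.142, 0.002, -0.1]
ft_force: [-5.4, -0.8, 2.6]
gripper_width: 0.0004
```

>>> servo_tool:
  deltas: "0.01 0 0 0;0.02 0 0 0;0.02 0 0 0"

```text
time_s: 9.27
ee_pos: [0.5177, -0.0884, 0.0213]
tcp_rot: [-3.142, 0.002, -0.1]
ft_force: [-6.7, -0.1, 3.2]
gripper_width: 0.0003
```

>>> servo_tool:
  deltas: "0.02 0 0 0;0.04 0 0 0;0.04 0 0 0;0.04 0 0 0;0.04 0 0 0;0.04 0 0 0;0.04 0 0 0"

```text
time_s: 9.85
ee_pos: [0.5177, -0.0883, 0.0212]
tcp_rot: [-3.141, 0.003, -0.1]
ft_force: [-5.9, 0.3, 3.4]
gripper_width: 0.0005
```

>>> servo_tool:
  deltas: "0.01 0 0 0;0.02 0 0 0;0.02 0 0 0;0.02 0 0 0;0.02 0 0 0;0.02 0 0 0;0.02 0 0 0"

```text
time_s: 10.43
ee_pos: [0.5177, -0.0883, 0.0212]
tcp_rot: [-3.141, 0.004, -0.1]
ft_force: [-7.2, -0.3, 3.5]
gripper_width: 0.0002
```

```bash
python3 - <<'E'
from h import *
F=[]
for _ in range(6): arm.snapshot("wrist"); F.append(arm.observe()["ft_force"])
print(np.mean(F,0),np.array(F)[:,0])
E
```

```text
[-7.25300303  0.19663087  3.80462013] [-8.06739708 -7.09631157 -7.02895091 -7.27808398 -6.91193712 -7.13533753]
```

>>> servo_tool:
  deltas: "0.02 0 0 0;0.03 0 0 0;0.03 0 0 0;0.03 0 0 0;0.03 0 0 0;0.03 0 0 0;0 0 0 0;-0.1 0 0 0;-0.4 0 0 0;-1 0 0 0;-1.6 0 0 0;-2 0 -0.5 0;-2 0 -3 0;-2 0 -6 0;-2 0 -8 0;-2 0 -8 0"

```text
time_s: 12.07
ee_pos: [0.5029, -0.0875, 0.1076]
tcp_rot: [3.14, -0.012, -0.1]
ft_force: [1.1, 0.4, 0.4]
gripper_width: 0.001
```

>>> servo_tool:
  deltas: "0.4 3 0 0;0.8 6 0 0;1.2 9 0 0;1.6 12 0 0;1.9 15 0 0;1.9 18 0 0;1.9 20 0 0;1.9 20.6 0 0;1.9 20.6 0 0;1.9 20.6 0 0"

```text
time_s: 12.9
ee_pos: [0.4975, -0.2925, 0.1008]
tcp_rot: [-3.14, 0.001, -0.1]
ft_force: [-0.1, 0.1, 0.3]
gripper_width: -0.0001
```

```bash
python3 - <<'E'
from h import *
img,d=arm.snapshot("wrist"); save(img,"w4"); s=arm.observe(); print(s["ee_pos"],s["ft_force"])
F=[]
for _ in range(5): arm.snapshot("wrist"); F.append(arm.observe()["ft_force"])
print(np.mean(F,0))
i,_=arm.snapshot("top");
for n in("wedge_knob",): print([(r["score"],world("top",r["position"][0]*640,r["position"][1]*400,.061)) for r in arm.place_of("top",n)[:1]])
for r in arm.place_of("wrist","wedge_knob")[:1]: print(r["score"],np.array(r["position"])*[640,400],tool(*(np.array(r["position"])*[640,400]),.061,s["ee_pos"][2]))
E
```

```text
[ 0.49769091 -0.29208066  0.10101219] [ 0.66900454 -0.33297278 -0.00438599]
[-0.08246126  0.04539883  0.42740367]
[(0.8, array([ 0.49959905, -0.26043549,  0.061     ]))]
0.83 [272.128 230.4  ] [ -3.78016134 -27.92593764]
```

View pics/w4.png

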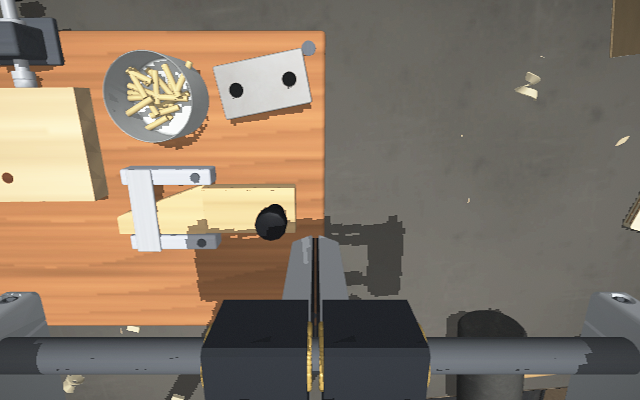

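The knob top is at (271,222), about 28 mm to the -y tool side of the fingers and lined up in x. The plate still rests against the screw at (25,85).

>>> servo_tool:
  deltas: "0 0.4 0 0;0 0.4 2 0;0 0.4 4 0;0 0.4 5.5 0;0 0.4 6 0;0 0.4 6 0;0 0.4 6 0"

```text
time_s: 13.93
ee_pos: [0.4975, -0.2978, 0.0419]
tcp_rot: [3.141, -0.0, -0.1]
ft_force: [0.4, -0.5, -0.0]
gripper_width: 0.0005
```

>>> servo_tool:
  deltas: "0 -0.1 0 0;0 -0.2 0 0;0 -0.3 0 0;0 -0.4 0 0;0 -0.5 0 0;0 -0.6 0 0;0 -0.7 0 0;0 -0.7 0 0"

```text
time_s: 14.6
ee_pos: [0.498, -0.2903, 0.0415]
tcp_rot: [3.142, -0.0, -0.1]
ft_force: [1.0, 0.6, 0.4]
gripper_width: 0.0006
```

>>> servo_tool:
  deltas: "0 -0.1 0 0;0 -0.2 0 0;0 -0.3 0 0;0 -0.4 0 0;0 -0.5 0 0;0 -0.6 0 0;0 -0.7 0 0;0 -0.8 0 0;0 -0.9 0 0;0 -1 0 0;0 -1.1 0 0;0 -1.2 0 0;0 -1.2 0 0"

```text
time_s: 15.68
ee_pos: [0.4992, -0.2784, 0.0415]
tcp_rot: [3.142, 0.0, -0.1]
ft_force: [-0.8, -3.0, -1.1]
gripper_width: 0.0005
```

>>> servo_tool:
  deltas: "0 -0.15 0 0;0 -0.3 0 0;0 -0.45 0 0;0 -0.6 0 0;0 -0.75 0 0;0 -0.9 0 0;0 -1.05 0 0;0 -1.2 0 0;0 -1.35 0 0;0 -1.5 0 0;0 -1.65 0 0;0 -1.8 0 0;0 -1.95 0 0;0 -2.1 0 0;0 -2.25 0 0;0 -2.4 0 0;0 -2.5 0 0;0 -2.5 0 0"

```text
time_s: 17.18
ee_pos: [0.5017, -0.2533, 0.0415]
tcp_rot: [-3.141, 0.0, -0.1]
ft_force: [-0.4, -3.5, 0.6]
gripper_width: 0.0009
```

```bash
python3 - <<'E'
from h import *
img,d=arm.snapshot("wrist"); save(img[0:320,0:500],"w5"); s=arm.observe(); print(s["ee_pos"])
F=[]
for _ in range(5): arm.snapshot("wrist"); F.append(arm.observe()["ft_force"])
print(np.mean(F,0))
E
```

```text
[ 0.5017262  -0.25335169  0.04148363]
[-0.61640944 -2.6505479  -1.00810289]
```

View pics/w5.png

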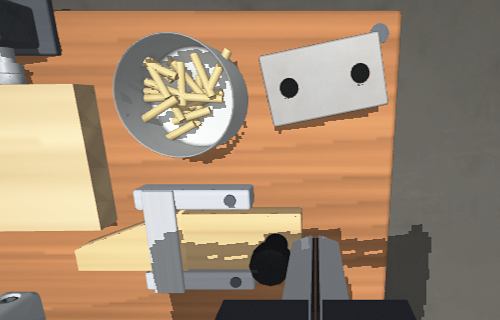

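The nose is now past the plate's end at (77,260). The sloped face is a few mm below the plate's edge corner at (117,228), so I estimate 5–12 mm of travel left. I'll creep from here.

>>> servo_tool:
  deltas: "0 -0.08 0 0;0 -0.16 0 0;0 -0.24 0 0;0 -0.32 0 0;0 -0.4 0 0;0 -0.4 0 0"

```text
time_s: 17.98
ee_pos: [0.5021, -0.2496, 0.0415]
tcp_rot: [3.142, 0.0, -0.1]
ft_force: [-1.2, -3.2, 0.1]
gripper_width: 0.0005
```

>>> servo_tool:
  deltas: "0 -0.05 0 0;0 -0.1 0 0;0 -0.15 0 0;0 -0.15 0 0"

```text
time_s: 18.32
ee_pos: [0.5022, -0.2481, 0.0415]
tcp_rot: [-3.142, 0.0, -0.1]
ft_force: [-2.7, -2.8, -0.9]
gripper_width: 0.0004
```

>>> servo_tool:
  deltas: "0 -0.05 0 0;0 -0.1 0 0;0 -0.1 0 0"

```text
time_s: 18.57
ee_pos: [0.5023, -0.2471, 0.0415]
tcp_rot: [-3.142, 0.0, -0.1]
ft_force: [-1.7, -3.8, -0.4]
gripper_width: 0.0003
```

>>> servo_tool:
  deltas: "0 -0.05 0 0;0 -0.1 0 0;0 -0.1 0 0"

```text
time_s: 18.82
ee_pos: [0.5025, -0.2461, 0.0415]
tcp_rot: [-3.142, 0.0, -0.1]
ft_force: [-1.7, -4.2, -1.0]
gripper_width: 0.0005
```

>>> servo_tool:
  deltas: "0 -0.05 0 0;0 -0.1 0 0;0 -0.1 0 0"

```text
time_s: 19.07
ee_pos: [0.5026, -0.2451, 0.0415]
tcp_rot: [3.142, 0.0, -0.1]
ft_force: [-0.6, -4.0, -0.1]
gripper_width: 0.0007
```

>>> servo_tool:
  deltas: "0 -0.05 0 0;0 -0.1 0 0;0 -0.1 0 0"

```text
time_s: 19.32
ee_pos: [0.5026, -0.2441, 0.0415]
tcp_rot: [-3.142, 0.0, -0.1]
ft_force: [-1.4, -3.4, -0.9]
gripper_width: 0.0003
```

>>> servo_tool:
  deltas: "0 -0.05 0 0;0 -0.1 0 0;0 -0.1 0 0"

```text
time_s: 19.57
ee_pos: [0.5027, -0.2431, 0.0415]
tcp_rot: [3.142, 0.0, -0.1]
ft_force: [-1.9, -3.1, -1.0]
gripper_width: 0.0009
```

>>> servo_tool:
  deltas: "0 -0.05 0 0;0 -0.1 0 0;0 -0.1 0 0"

```text
time_s: 19.82
ee_pos: [0.5029, -0.2421, 0.0415]
tcp_rot: [3.142, -0.0, -0.1]
ft_force: [-0.5, -3.8, -0.9]
gripper_width: 0.0006
```

>>> servo_tool:
  deltas: "0 -0.05 0 0;0 -0.1 0 0;0 -0.1 0 0"

```text
time_s: 20.07
ee_pos: [0.503, -0.2411, 0.0415]
tcp_rot: [3.142, -0.0, -0.1]
ft_force: [-1.7, -4.0, 0.1]
gripper_width: 0.0006
```

>>> servo_tool:
  deltas: "0 -0.05 0 0;0 -0.1 0 0;0 -0.1 0 0"

```text
time_s: 20.32
ee_pos: [0.503, -0.2401, 0.0414]
tcp_rot: [-3.141, 0.0, -0.1]
ft_force: [-1.2, -4.0, -1.2]
gripper_width: 0.0005
```

>>> servo_tool:
  deltas: "0 -0.05 0 0;0 -0.1 0 0;0 -0.1 0 0"

```text
time_s: 20.57
ee_pos: [0.5032, -0.2391, 0.0415]
tcp_rot: [-3.142, 0.0, -0.1]
ft_force: [-0.7, -3.6, -0.7]
gripper_width: 0.0003
```

>>> servo_tool:
  deltas: "0 -0.05 0 0;0 -0.1 0 0;0 -0.1 0 0"

```text
time_s: 20.82
ee_pos: [0.5032, -0.2381, 0.0414]
tcp_rot: [-3.141, 0.0, -0.1]
ft_force: [-0.5, -3.4, -0.0]
gripper_width: 0.001
```

>>> servo_tool:
  deltas: "0 -0.05 0 0;0 -0.1 0 0;0 -0.1 0 0"

```text
time_s: 21.07
ee_pos: [0.5034, -0.2371, 0.0415]
tcp_rot: [-3.142, 0.0, -0.1]
ft_force: [-0.4, -2.9, -1.2]
gripper_width: 0.0003
```

>>> servo_tool:
  deltas: "0 -0.05 0 0;0 -0.1 0 0;0 -0.1 0 0"

```text
time_s: 21.32
ee_pos: [0.5035, -0.2361, 0.0415]
tcp_rot: [-3.142, 0.0, -0.1]
ft_force: [-1.4, -3.2, 0.1]
gripper_width: 0.0007
```

```bash
python3 - <<'E'
from h import *
img,d=arm.snapshot("wrist"); s=arm.observe(); save(cv2.resize(img[150:300,0:200],(800,600),interpolation=cv2.INTER_CUBIC),"w6"); print(s["ee_pos"],s["ft_force"])
E
```

```text
[ 0.5034633  -0.23614537  0.04148268] [-0.9083609  -4.42828877 -0.32681966]
```

View pics/w6.png

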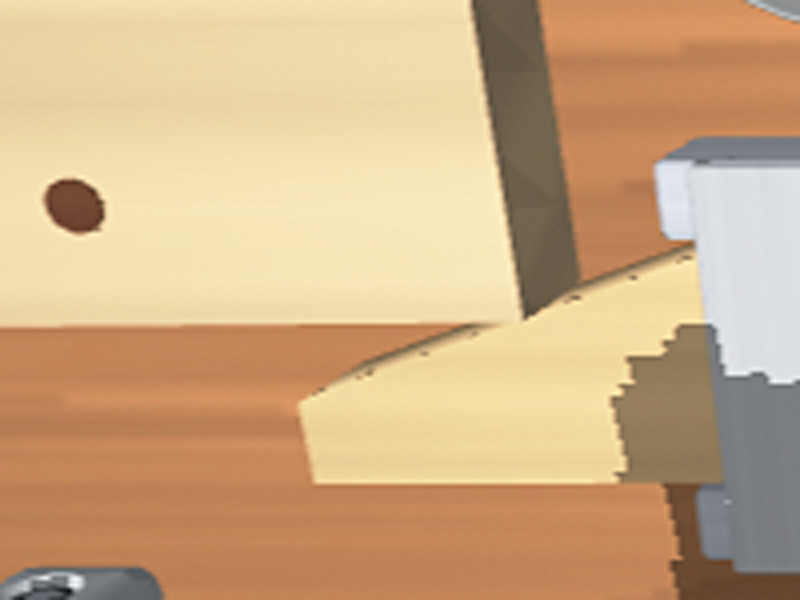

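The wedge face is now within about a millimetre of the plate's corner, at (522,318) in the zoomed crop. I'll take smaller steps.

>>> servo_tool:
  deltas: "0 -0.025 0 0;0 -0.05 0 0;0 -0.05 0 0"

```text
time_s: 21.62
ee_pos: [0.5035, -0.2357, 0.0415]
tcp_rot: [3.142, 0.0, -0.1]
ft_force: [-1.1, -3.6, -0.1]
gripper_width: 0.0004
```

>>> servo_tool:
  deltas: "0 -0.025 0 0;0 -0.05 0 0;0 -0.05 0 0"

```text
time_s: 21.87
ee_pos: [0.5035, -0.2353, 0.0415]
tcp_rot: [3.141, 0.0, -0.1]
ft_force: [-1.1, -4.2, -0.6]
gripper_width: 0.0004
```

>>> servo_tool:
  deltas: "0 -0.025 0 0;0 -0.05 0 0;0 -0.05 0 0"

```text
time_s: 22.12
ee_pos: [0.5036, -0.235, 0.0415]
tcp_rot: [3.141, 0.0, -0.1]
ft_force: [-1.0, -4.6, -1.6]
gripper_width: 0.0004
```

>>> servo_tool:
  deltas: "0 -0.025 0 0;0 -0.05 0 0;0 -0.05 0 0"

```text
time_s: 22.37
ee_pos: [0.5036, -0.2348, 0.0415]
tcp_rot: [3.14, -0.0, -0.1]
ft_force: [-1.8, -4.9, -0.2]
gripper_width: 0.0006
```

>>> servo_tool:
  deltas: "0 -0.025 0 0;0 -0.05 0 0;0 -0.05 0 0"

```text
time_s: 22.62
ee_pos: [0.5036, -0.2346, 0.0415]
tcp_rot: [3.14, -0.0, -0.1]
ft_force: [-2.7, -5.3, -1.6]
gripper_width: 0.0004
```

>>> servo_tool:
  deltas: "0 -0.025 0 0;0 -0.05 0 0;0 -0.075 0 0;0 -0.1 0 0;0 -0.1 0 0"

```text
time_s: 23.03
ee_pos: [0.5037, -0.2342, 0.0416]
tcp_rot: [3.139, -0.0, -0.1]
ft_force: [-1.7, -6.8, -1.3]
gripper_width: 0.0003
```

>>> servo_tool:
  deltas: "0 -0.025 0 0;0 -0.05 0 0;0 -0.075 0 0;0 -0.1 0 0;0 -0.1 0 0"

```text
time_s: 23.45
ee_pos: [0.5037, -0.2339, 0.0415]
tcp_rot: [3.137, -0.0, -0.101]
ft_force: [-2.3, -8.3, -1.5]
gripper_width: 0.0003
```

>>> servo_tool:
  deltas: "0 -0.025 0 0;0 -0.05 0 0;0 -0.07 0 0;0 -0.07 0 0;0 -0.07 0 0;0 -0.07 0 0"

```text
time_s: 23.95
ee_pos: [0.5037, -0.2337, 0.0416]
tcp_rot: [3.137, -0.0, -0.101]
ft_force: [-1.5, -10.4, -1.7]
gripper_width: 0.0003
```

```bash
python3 - <<'E'
from h import *
F=[]
for _ in range(6): arm.snapshot("wrist"); F.append(arm.observe()["ft_force"])
print(np.mean(F,0),arm.observe()["ee_pos"])
E
```

```text
[-2.41666286 -9.31773857 -2.07635824] [ 0.5036705  -0.23366315  0.04157107]
```

>>> servo_tool:
  deltas: "0 -0.02 0 0;0 -0.03 0 0;0 -0.03 0 0;0 -0.03 0 0;0 0.05 0 0;0 0.15 0 0;0 0.3 0 0;0 0.6 0 0;0 1.2 0 0;0 2 0 0;0 2 -2 0;0 2 -5 0;0 2 -9 0;0 2 -13 0;0 2 -14 0;0 2 -14 0"

```text
time_s: 25.58
ee_pos: [0.5044, -0.2524, 0.1868]
tcp_rot: [3.138, -0.009, -0.1]
ft_force: [0.6, 0.2, 0.1]
gripper_width: 0.0004
```

```bash
python3 - <<'E'
from h import *
s=arm.observe(); img,d=arm.snapshot("wrist"); save(img,"w7"); print(s["time_s"],s["ee_pos"],s["ft_force"])
arm.snapshot("top")
for n,z in dict(wedge_knob=.061,steel_block=.015,pin_tin=.015).items():
    for r in arm.place_of("top",n)[:1]: print(n,world("top",r["position"][0]*640,r["position"][1]*400,z).round(4))
E
```

```text
25.5833 [ 0.50439772 -0.25238337  0.18680136] [0.59323525 0.15755769 0.10432008]
wedge_knob [ 0.501  -0.2064  0.061 ]
steel_block [ 0.5977 -0.2683  0.015 ]
pin_tin [ 0.6015 -0.2017  0.015 ]
```

View pics/w7.png

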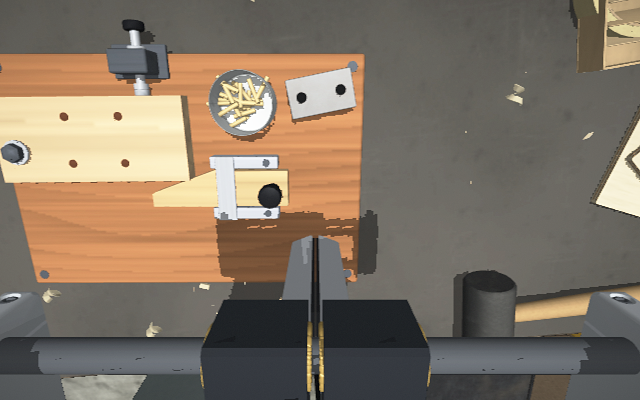

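```bash
python3 -c "
from plant import arm
print(arm.sign_off())"
```

```text
the job is handed in; nothing more can be done
None
```

I set the plate in the jig and wedged it tight, then handed the job in at about 26 s; `arm.sign_off()` gives no verdict.

- **Plate:** The closed fingers swung it to the stop screw. I held it there at about 7 N for over 1 s, stepping the command up slightly at the end (about 8 N by estimate). That is a little under the 10 N asked for but above the 3 N needed.
- **Wedge:** I pushed it in by its knob about 5 cm until it was tight, at about 9.5 N measured plus a last 0.3 mm. Then I backed off and lifted clear.
- **Last checks:** The tool force was back to noise. The wrist picture shows the plate square in the jig, touching both the screw and the wedge. The pin tin and steel block show no visible shift; the network's positions for them differ by 2–10 mm from the start, which is within its error. I did not re-measure the pliers, marker or slats, but the arm went nowhere near them.
- **Not measured:** I could not read the clamping force left on the stop and wedge after letting go, nor the peak load on the stop. From the push and the geometry, I estimate a peak of 11–13 N, though it could have come near the 15 N limit if friction is lower than I assumed.

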